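# Pad, kickstand, upright: set up a hinged alignment screen and hold it

### The job

Set up the hinged alignment screen on the optical table: first pluck the round plug from the pocket tray and seat it in the round socket of the screen's base plate, leaving the other two small parts in their pockets. Then flip the kickstand at the side of the frame forward over centre so that it drops down towards the plug, and only then bring the frame upright by the tab on its top, so that the kickstand's foot rests on the plug. The screen tips back if let go: finish while still holding the tab, with the frame upright and still.

Things in the scene. Friction and masses are not known exactly. Their poses are not given: they have to be found in the camera images.
- stand: Fixed bare-aluminium base plate 10 mm thick, x -120 to 80 and y -135 to 90 mm. Origin on the table straight below the frame's hinge axis, which runs along its y, 30 mm above the table. Its x points to the back (the way the frame leans), z up. A wire back rest 106 mm high stands behind the hinge at x 45 to 70, y -30 to 30 mm.
- socket (a point): Centre of the floor of the round socket in the base plate: 30 mm across, 7 mm deep, chamfered mouth, the floor 3 mm above the table. At (-80, -103, 3) mm in the frame of the stand; same axes as the stand.
- frame (a joint): Lean of the screen frame about its hinge, rad: 0 upright, positive leaning back (stand's +x); starts at its stop, 0.32; -0.15 is the forward stop. Black rectangle 118 mm wide (y -59 to 59), 12 mm thick, reaching 181 mm above the hinge axis, holding a white screen with a black cross. About 0.9 kg in all, swings nearly freely.
- kickstand (a joint): Angle of the kickstand on its hub, rad: 0 stowed (up along the frame, tilted 0.25 rad to the back of it), growing as it swings forward (stand's -x) and down, to its stop at 2.707. Its weighted foot makes it over-centre: it falls back while behind the vertical (below 0.57 with the frame at its back stop) and drops down by itself once beyond it. Frame upright, foot on the seated plug: about 2.64.
- tray: Fixed grey pocket tray 60 mm (its x) by 180 mm (its y) by 10 mm, origin at the centre of its underside on the table. Four round pockets 30 mm across, 6 mm deep (floor 4 mm above the table), in a row along its y at -66, -22, 22 and 66 mm; the last is empty.
- plug: The plug: round dark steel cylinder 24 mm diameter, 22 mm tall, standing on end in one of three tray pockets, its top 26 mm above the table. Origin at the centre of its underside, z along its axis.
- spacer: A square aluminium spacer 13 x 13 x 16 mm in another tray pocket; to be left there. Origin at the centre of its underside.
- bush: A low aluminium ring 20 mm across, 10 mm bore, 10 mm high in another tray pocket; to be left there. Origin at the centre of its underside.
- tab (a point): Centre of the bare aluminium grip tab on the middle of the frame's top: 14 mm thick (its x), 36 mm wide (its y), 44 mm tall, 203 mm from the hinge axis (the tab reaches from 181 to 225 mm). Its z points up along the frame, its y along the hinge axis.
- foot (a point): Weighted rubber cross pin at the kickstand's free end: 12 mm diameter, 48 mm long along the hinge axis (its y), this point at its middle, 103 mm to the stand's -y side. The 8 mm leg lies 74 mm to that side, outside the frame; hub 85 mm from the frame's hinge axis, foot 115 mm from the hub. Free space before and behind: push it from behind or pinch it from above.
- panel (a point): Middle of the top edge of a fixed black upright panel that stands on the table between tray and stand: 230 mm high, 3 mm thick (foot 40 mm wide), 226 mm long nearly along the table's x, so its near end is 113 mm closer to the robot than this point. Carry the plug over it or round its near end.

How it is judged:
By the outcome, as a careful person would: the job done as asked, in the order asked, and still so for the second after the job is handed in, while the arm keeps its last pose, push and grip.
It also fails if it takes over 64 s, if anything falls off the work surface, if the arm or the gripper's body presses on something with over 40 N, if the wrist force passes 120 N, or if a joint passes its speed limit or range.

### The arm

A 7-joint arm with a two-finger parallel gripper is mounted at the origin on a cart in front of the work surface, level with it; the furniture and walls round the work are solid. World frame = base frame: x ahead of the robot, y to its left, z up, the work surface at z = 0. Lengths are in m, angles in rad, forces in N, time in s.
With the tool pointing down it reaches from about 0.425 to 0.95 m from the base axis. Payload 4.7 kg.
Tool frame: the origin (TCP) lies on the centre line of the jaws, within the pads' length; the fingertips stand robot.nose_length ahead of it and the grasp point (between the pads) lies 8 mm behind it (robot.nose_length is the distance from the TCP to the fingertips, in m); z points along the fingers, x is the direction in which the jaws open and shut, and the axes are right-handed (so a half turn about z gives the same grasp; the last joint's range is limited). The gripper opens to 85 mm and grips with 20 to 120 N. Pads are 22 mm wide; open, the fingers measure 114 mm over their backs; the gripper's body (76 mm by 85 mm) begins 54 mm behind the grasp point. The pads swing forward as they close: fully open they stand 13 mm farther back than shut.
Start: joints at [-0.029, 0.469, -0.049, 1.532, 0.024, 1.141, -0.082], TCP at [0.675, 0, 0.242] pointing down, gripper open.
Joint ranges: [-2.59, 2.59], [-0.33, 1.99], [-1.39, 1.29], [0.1, 2.45], [-1.04, 4.18], [0.21, 1.99], [-2.66, 2.66]. Speed limits (rad/s): [2.57, 2.57, 3.14, 3.14, 3.14, 3.14, 3.14].

### API

Orientations are given as [roll, pitch, yaw] about the fixed x, y, z axes, in that order (R = Rz(yaw) Ry(pitch) Rx(roll)).
In Python, from plant import robot gives the robot as it stands. Calls block until the motion is done:
- robot.goto(position, orientation): joint-space move of the TCP to a pose.
- robot.move_straight(position, vel=0.15, attitude=None, contact_N=None): straight line of the TCP; attitude=None keeps the orientation; vel is the mean speed in m/s. With contact_N (N) it stops when the force on the tool has changed by that much, and returns True; else False.
- robot.move_joints(angles): joint-space move.
- robot.grip(opening, strength=None): opening from 0.0 (shut) to 1.0 (fully open); strength is the grip in N (None keeps the last); returns when the fingers have stopped.
- robot.sleep(seconds).
- robot.inverse_kinematics(position, orientation): joint angles nearest the present ones, or None.
- robot.sense(): the state.
- robot.grab_frame(name): name is "scene" or "side" or "wrist"; returns a dict with "image" (384x512x3 uint8, red, green, blue), "range_z" (384x512 float32, m along the optical axis (not along the pixel's ray), 0 where there is no reading), "fx", "fy", "cx", "cy" (pixels), "R" (3x3) and "t" (3): a world point X has camera coordinates R X + t. Camera axes: x right, y down, z forward; pixel columns grow to the right and rows downward; lengths in m; the calibration is good to about 2 mm. A picture is of the moment at which its call begins.
A pose or a line that the arm cannot do raises robot.IKError and nothing moves.
- robot.close_job(): hands the job in, once; it reports no verdict.
The state is a dict: "t": time; "joint_pos": joint angles; "joint_velocities": joint speeds; "effort": joint torques, N m; "tcp_pos": TCP position; "tcp_rot": TCP orientation; "wrist_force": force on the tool from outside, world axes, zero at the start; "torque": the same for the moment, N m; "opening": opening from 0.0 (shut) to 1.0 (fully open).
Only numpy, scipy, OpenCV 4.12 (cv2) and the standard library are available. Lean on these libraries where they do the work, as an engineer would, in place of code of your own. Each camera call takes 0.05 s, during which the arm holds its last target.

## Working session

There is one attempt and no reset: what is moved stays moved. The work goes in short steps, each a Python script; the robot and the scene stay as the last script left them, time stands still between calls to the robot, and variables do not carry over. Pictures are saved under pics/ and viewed, and the job is handed in when it is done.

```bash
ls; mkdir -p pics
python3 - <<'E'
from plant import robot
import cv2, numpy as np
print(robot.nose_length, robot.sense())
for n in ["scene","side","wrist"]:
    f=robot.grab_frame(n)
    cv2.imwrite(f"pics/{n}0.png",f["image"][:,:,::-1])
    np.savez(f"pics/{n}0.npz",**f)
    print(n,f["fx"],f["cx"],f["cy"],f["R"].round(3).tolist(),f["t"].round(3), -f["R"].T@f["t"])
E
```

```text
pics
0.011 {'t': 0.0, 'joint_pos': array([-0.02892901,  0.46947233, -0.04861833,  1.53369219,  0.02407538,
        1.14102124, -0.08229943]), 'joint_velocities': array([ 0.00090098, -0.00035275, -0.00057455, -0.00062261, -0.00110838,
       -0.0004784 , -0.00101259]), 'effort': array([ 1.18357209e-03, -5.10321057e+01, -4.63755790e-02, -2.37716943e+01,
        1.05899444e-02,  7.35067850e-03,  1.56414734e-05]), 'tcp_pos': array([6.74429539e-01, 5.10429455e-05, 2.41241394e-01]), 'tcp_rot': array([3.14155081e+00, 2.00817301e-03, 7.17128232e-05]), 'wrist_force': array([0.18912372, 0.33316236, 0.39610834]), 'torque': array([-0.03163398,  0.03113939,  0.00868348]), 'opening': 1.001749562999785}
scene 473.18126121927816 263.4016350794564 187.49158596162917 [[0.642, -0.766, -0.019], [-0.544, -0.438, -0.716], [0.541, 0.47, -0.698]] [-0.332  0.401  1.228] [-0.23280063 -0.65654552  1.13762467]
side 479.45288286023816 255.80650136487841 195.7917351418049 [[-0.907, -0.421, 0.012], [-0.257, 0.53, -0.808], [0.334, -0.736, -0.589]] [0.459 0.259 1.151] [0.09846043 0.90251967 0.88215051]
wrist 309.62512417011135 251.38410898187234 190.96651107388078 [[1.0, -0.0, -0.001], [-0.0, -0.957, 0.29], [-0.001, -0.29, -0.957]] [-0.675 -0.038  0.379] [0.67504719 0.07354873 0.37360604]
```

View pics/scene0.png

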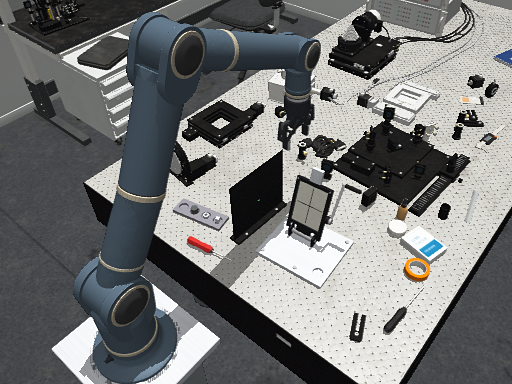

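View pics/side0.png

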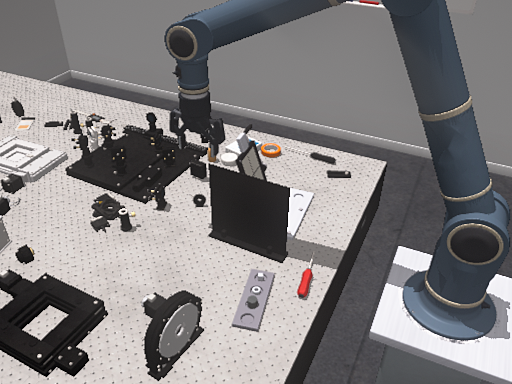

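View pics/wrist0.png

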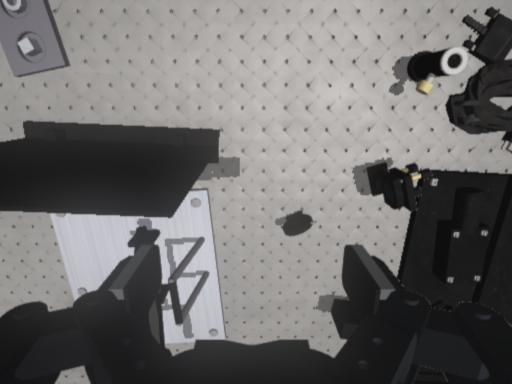

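The scene view shows the tray at about (200,213), the black panel at (258,195), and the screen on its white plate at (307,245) with the socket near (317,270). I'll zoom in on the work area.

Run:
```python
import cv2
a=cv2.imread("pics/scene0.png")
cv2.imwrite("pics/z1.png",cv2.resize(a[155:305,165:365],None,fx=4,fy=4,interpolation=cv2.INTER_CUBIC))
a=cv2.imread("pics/side0.png")
cv2.imwrite("pics/z2.png",cv2.resize(a[140:340,180:340],None,fx=3,fy=3,interpolation=cv2.INTER_CUBIC))
```

```text
(no output)
```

View pics/z1.png

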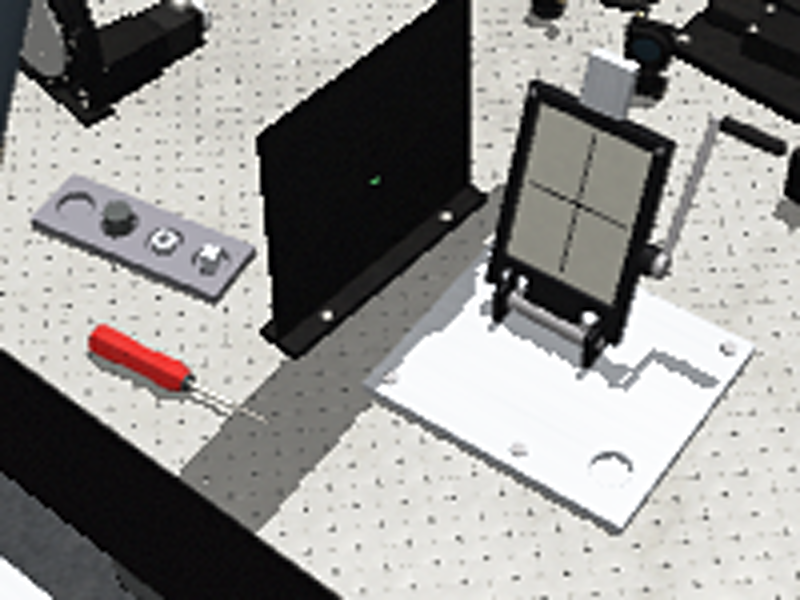

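View pics/z2.png

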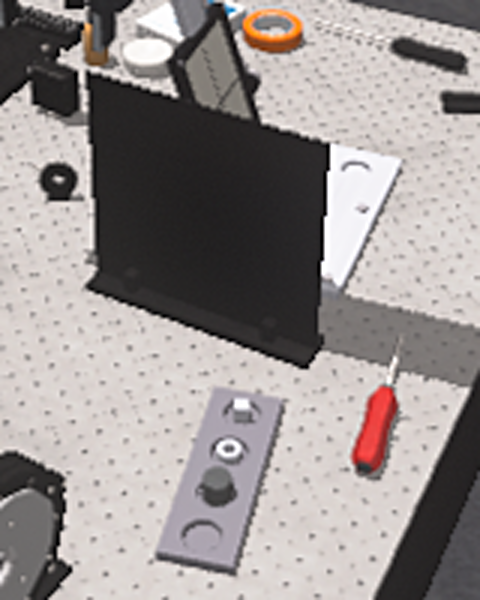

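The plug is the dark cylinder next to the empty pocket. The screen leans away from the robot with its kickstand up on the right (−y), and the socket is near right. Next I'll measure.

```bash
cat > h.py <<'E'
import numpy as np, cv2
def load(n):
    return dict(np.load(f"pics/{n}.npz"))
def ray(f,uv,z):
    uv=np.atleast_2d(uv).astype(float)
    d=np.c_[(uv[:,0]-f["cx"])/f["fx"],(uv[:,1]-f["cy"])/f["fy"],np.ones(len(uv))]@f["R"]
    c=-f["R"].T@f["t"]
    return c+d*((z-c[2])/d[:,2])[:,None]
def cloud(f):
    v,u=np.mgrid[:384,:512]; Z=f["range_z"]
    P=np.stack([(u-f["cx"])/f["fx"]*Z,(v-f["cy"])/f["fy"]*Z,Z],-1)
    P=(P-f["t"])@f["R"]; P[Z==0]=np.nan
    return P
def proj(f,X):
    c=np.atleast_2d(X)@f["R"].T+f["t"]
    return np.c_[c[:,0]/c[:,2]*f["fx"]+f["cx"],c[:,1]/c[:,2]*f["fy"]+f["cy"]]
def tri(f1,uv1,f2,uv2):
    A=[];b=[]
    for f,uv in((f1,uv1),(f2,uv2)):
        d=f["R"].T@np.array([(uv[0]-f["cx"])/f["fx"],(uv[1]-f["cy"])/f["fy"],1]); d/=np.linalg.norm(d)
        M=np.eye(3)-np.outer(d,d); A.append(M); b.append(M@(-f["R"].T@f["t"]))
    X=np.linalg.lstsq(np.vstack(A),np.hstack(b),rcond=None)[0]
    return X
E
python3 - <<'E'
from h import *
for n in("scene0","side0"):
    f=load(n); P=cloud(f); im=f["image"].astype(int)
    print(n)
    g=im.min(2)
    # plate: above table
    for name,zl,lo,pts in (("scene",0,0,0),):
        tbl=P[...,2]; print("table z med",np.nanmedian(tbl[(abs(tbl)<.02)]))
    if n=="scene0":
        roi=np.zeros(g.shape,bool); roi[215:295,240:360]=1
        m=roi&(g>225)
        k,lab,st,c=cv2.connectedComponentsWithStats(m.astype(np.uint8))
        i=1+st[1:,4].argmax(); print("plate",st[i])
        cs=max(cv2.findContours((lab==i).astype(np.uint8),0,cv2.CHAIN_APPROX_NONE)[0],key=cv2.contourArea)
        W=ray(f,cs[:,0],.01)[:,:2]
        r=cv2.minAreaRect((W*1000).astype(np.float32)); print(r, cv2.boxPoints(r))
        print(np.nanmedian(P[lab==i],0))
    # tray: purple grey
    roi=np.zeros(g.shape,bool)
    if n=="scene0": roi[195:235,165:235]=1
    else: roi[262:340,225:285]=1
    m=roi&(im[...,2]-im[...,1]>6)&(g<190)
    m=cv2.morphologyEx(m.astype(np.uint8),cv2.MORPH_CLOSE,np.ones((5,5)))
    cs=max(cv2.findContours(m,0,cv2.CHAIN_APPROX_NONE)[0],key=cv2.contourArea)
    W=ray(f,cs[:,0],.01)[:,:2]
    r=cv2.minAreaRect((W*1000).astype(np.float32)); print("tray",r, cv2.boxPoints(r).round(1).tolist())
    # plug top: dark in roi
    m=(roi&(g<95)).astype(np.uint8)
    k,lab,st,c=cv2.connectedComponentsWithStats(m)
    for j in range(1,k):
        if st[j,4]>8: print("dark",st[j],c[j], ray(f,c[j],.02))
E
```

```text
scene0
table z med 0.0006794704113166803
plate [ 259  221   95   66 2611]
((527.0345458984375, -159.83396911621094), (200.36878967285156, 216.38072204589844), 4.527667045593262) [[ 418.6222    -59.889835]
 [ 435.70337  -275.5953  ]
 [ 635.4469   -259.7781  ]
 [ 618.3657    -44.07263 ]]
[ 0.49579977 -0.18974856  0.01004693]
tray ((421.7030029296875, 188.12913513183594), (59.335418701171875, 178.77304077148438), 11.215339660644531) [[375.20001220703125, 270.0], [410.0, 94.69999694824219], [468.20001220703125, 106.19999694824219], [433.3999938964844, 281.6000061035156]]
dark [230 195   5  40 137] [232.60583942 210.86131387] [[0.48773483 0.10441914 0.02      ]]
dark [180 203   8   3  12] [184.16666667 203.91666667] [[0.41044815 0.24940631 0.02      ]]
dark [191 208   8   7  34] [194.26470588 211.11764706] [[0.40881455 0.20019616 0.02      ]]
dark [173 210  56  21 105] [199.94285714 220.4952381 ] [[0.39180539 0.1568121  0.02      ]]
side0
table z med 0.0038440450541110884
tray ((423.7234191894531, 186.96417236328125), (60.635032653808594, 181.71829223632812), 11.069512367248535) [[376.5, 270.29998779296875], [411.3999938964844, 92.0], [470.8999938964844, 103.5999984741211], [436.0, 282.0]]
dark [246 301  13   8  64] [252.46875  304.609375] [[0.41295434 0.21891305 0.02      ]]
dark [241 314  11   5  15] [244.93333333 315.        ] [[0.41538819 0.25397984 0.02      ]]
dark [232 325  26   7  48] [244.875  327.6875] [[0.39993554 0.28602494 0.02      ]]
```

Run:
```python
from h import *
from plant import robot
yaw=np.deg2rad(11.1)
robot.goto([0.4184,0.2091,0.16],[np.pi,0,yaw])
f=robot.grab_frame("wrist"); np.savez("pics/w1.npz",**f)
cv2.imwrite("pics/w1.png",f["image"][:,:,::-1])
s=robot.sense(); print(s["t"],s["tcp_pos"],s["tcp_rot"])
print(proj(f,[[0.4184,0.2091,0.026],[.4184,.2091,.004]]))
```

```text
1.4833 [0.42005984 0.20866718 0.16041004] [-3.14133706e+00 -1.55511812e-03  1.91340457e-01]
[[248.88032277 182.28490736]
 [248.98962037 176.25115729]]
```

View pics/w1.png

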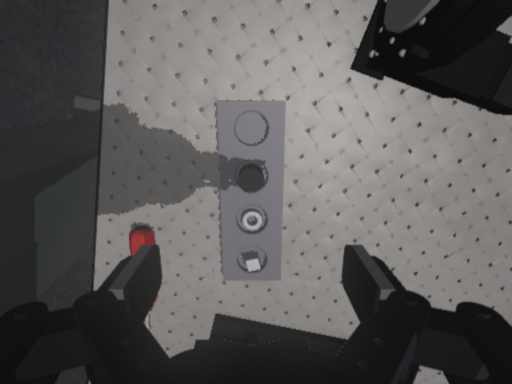

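The wrist view shows the plug at about (252,178), the bush at (252,219), the spacer at (252,262), and the empty pocket at (251,128). I'll refine the plug position and check clearance to the panel.

Run:
```python
from h import *
f=load("w1"); im=f["image"].astype(int); P=cloud(f)
roi=np.zeros(im.shape[:2],bool); roi[155:205,225:280]=1
print(im[178,235:270:3].tolist())
m=roi&(P[...,2]>.018)
ys,xs=np.nonzero(m); print(len(xs),xs.min(),xs.max(),ys.min(),ys.max(),P[m].mean(0),P[m][:,2].max())
m=roi&(im.max(2)<60)
ys,xs=np.nonzero(m);print(len(xs),xs.min(),xs.max(),ys.min(),ys.max())
print("ray",ray(f,[[np.mean(xs),np.mean(ys)]],.026))
# depth-based plug top extents
m=roi&(P[...,2]>.021)
Q=P[m]; print("top",Q.mean(0),Q.min(0),Q.max(0))
r=cv2.minEnclosingCircle((Q[:,:2]*1000).astype(np.float32));print(r)
# tray rect in wrist
g=np.zeros_like(roi); g[90:290,205:300]=1
m=g&(im[...,2]-im[...,1]>6)
m=cv2.morphologyEx(m.astype(np.uint8),cv2.MORPH_CLOSE,np.ones((5,5)))
cs=max(cv2.findContours(m,0,cv2.CHAIN_APPROX_NONE)[0],key=cv2.contourArea)
W=ray(f,cs[:,0],.01)[:,:2]; print(cv2.minAreaRect((W*1000).astype(np.float32)))
# empty pocket
# panel from scene
f=load("scene0");P=cloud(f)
m=(P[...,2]>.05)&(P[...,2]<.24)&(P[...,0]>.25)&(P[...,0]<.75)&(P[...,1]>-.1)&(P[...,1]<.13)
m[:,:228]=0;m[:,290:]=0
Q=P[m]; print(len(Q)); a=np.polyfit(Q[:,0],Q[:,1],1); print("panel",a,Q.min(0),Q.max(0))
```

```text
[[67, 66, 69], [59, 58, 60], [58, 58, 59], [58, 58, 59], [58, 58, 59], [59, 59, 59], [59, 59, 60], [60, 59, 61], [59, 59, 61], [60, 59, 61], [112, 109, 115], [103, 101, 106]]
566 238 264 165 192 [0.41934116 0.2125644  0.02613704] 0.028530874360267557
327 237 262 164 190
ray [[0.41724765 0.21397046 0.026     ]]
top [0.41938976 0.21226832 0.02637591] [0.40800995 0.20022377 0.02116315] [0.43109164 0.2232985  0.02853087]
((419.6550598144531, 211.78533935546875), 11.898816108703613)
((426.5245361328125, 181.70657348632812), (55.93859100341797, 31.761737823486328), 9.041547775268555)
2351
panel [-0.04882691  0.04434027] [ 0.40452733 -0.08318216  0.05016457] [0.63418756 0.02870762 0.23454622]
```

Run:
```python
from h import *
from plant import robot
yaw=np.deg2rad(11.1)
robot.move_straight([0.4193,0.2117,0.0235],vel=0.15)
s=robot.sense(); print(s["t"],s["tcp_pos"],s["wrist_force"])
robot.grip(0.0,60)
s=robot.sense(); print(s["t"],s["tcp_pos"],s["opening"],s["wrist_force"])
robot.move_straight([0.4193,0.2117,0.12],vel=0.15)
s=robot.sense(); print(s["t"],s["tcp_pos"],s["opening"],s["wrist_force"])
f=robot.grab_frame("wrist"); np.savez("pics/w2.npz",**f)
cv2.imwrite("pics/w2.png",f["image"][:,:,::-1])
```

```text
2.5417 [0.41990264 0.2119576  0.02407623] [ 0.13609152  0.14003545 -0.70427447]
3.15 [0.41950547 0.21179355 0.02405675] 0.24524501058818263 [ 0.2087218  -0.97031963  5.83100615]
3.9417 [0.41871495 0.21126528 0.11932523] 0.2531079631894464 [ 0.36651787  0.3433897  -1.16511917]
```

View pics/w2.png

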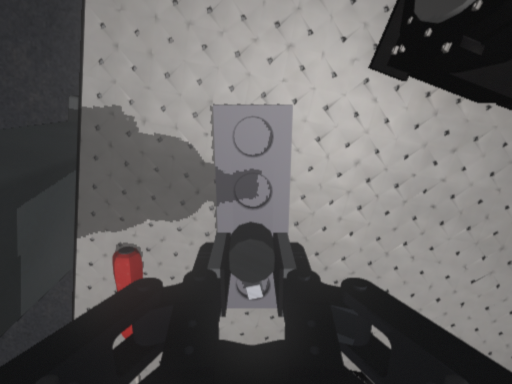

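The plug is held upright between the pads at about (252,258), its pocket is empty, and the bush and spacer are still in theirs. I'll carry it over the panel and look at the socket.

Run:
```python
from h import *
from plant import robot
robot.move_straight([0.4193,0.2117,0.31],vel=0.3)
robot.goto([0.473,-0.29,0.30],[np.pi,0,np.deg2rad(4.5)])
robot.sleep(0.2)
s=robot.sense(); print(s["t"],s["tcp_pos"],s["opening"])
for n in("wrist","side","scene"):
    f=robot.grab_frame(n); np.savez(f"pics/{n}3.npz",**f)
    cv2.imwrite(f"pics/{n}3.png",f["image"][:,:,::-1])
    print(n,proj(f,[[.473,-.2405,.01]]))
```

```text
6.8083 [ 0.47344705 -0.28910297  0.30003751] 0.24712720806907057
wrist [[253.32788789 116.73310331]]
side [[298.27387871 196.53865814]]
scene [[317.4018321  271.33006062]]
```

View pics/wrist3.png

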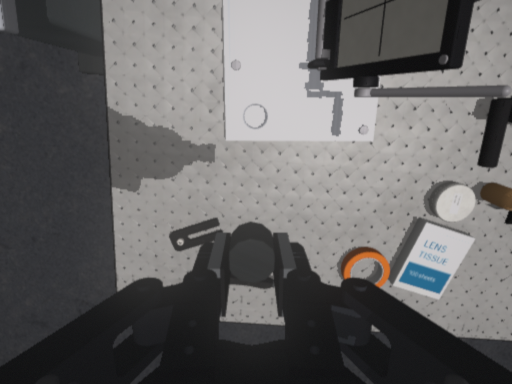

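View pics/scene3.png

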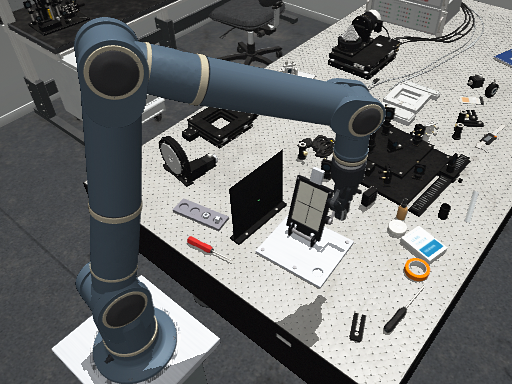

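In the wrist view the socket is the ring at about (255,116), within about 1 px of my prediction. The foot hangs at about (492,132), behind the plate. I'll refine the socket centre from the ring, the plate edges and the plug in the jaws.

Run:
```python
from h import *
f=load("wrist3"); im=f["image"]; g=cv2.cvtColor(im,cv2.COLOR_RGB2GRAY)
r=g[96:138,234:278]; print(r[::3,::2])
cv2.imwrite("pics/z3.png",cv2.resize(im[60:160,210:390,::-1],None,fx=4,fy=4,interpolation=cv2.INTER_CUBIC))
```

```text
[[202 203 203 203 203 203 203 204 203 204 203 204 204 204 204 204 204 204
  204 205 204 204]
 [203 203 203 203 203 203 203 204 204 203 204 204 204 204 204 204 204 204
  204 204 204 204]
 [203 203 203 203 203 203 203 203 204 202 202 203 203 204 204 204 204 204
  204 204 204 204]
 [203 202 203 203 203 203 203 191 180 184 180 180 180 157 189 203 204 204
  204 204 204 204]
 [203 203 203 203 203 200 175 200 204 204 204 204 204 202 197 155 201 204
  204 204 204 204]
 [203 203 203 203 203 178 202 204 203 204 204 204 204 204 204 144 164 204
  205 204 204 205]
 [203 203 203 203 199 182 204 204 204 204 204 204 204 204 204 193 143 201
  205 205 204 205]
 [203 203 203 203 199 182 204 204 204 204 204 204 204 204 204 193 127 201
  204 204 205 205]
 [203 203 203 203 202 179 202 204 204 203 204 204 204 204 204 143 151 203
  204 204 204 204]
 [203 203 203 203 203 194 180 200 204 204 203 203 204 199 165 143 195 205
  204 205 204 205]
 [203 203 203 203 204 203 200 176 165 189 201 201 166 140 163 201 204 204
  205 204 205 204]
 [203 203 203 203 203 204 203 204 202 197 189 192 194 203 204 205 204 204
  204 204 204 204]
 [203 203 203 203 203 203 203 204 204 204 204 204 204 204 204 204 204 204
  204 204 204 205]
 [203 203 203 203 203 203 204 204 203 204 204 203 204 204 204 204 204 204
  204 205 205 204]]
```

View pics/z3.png

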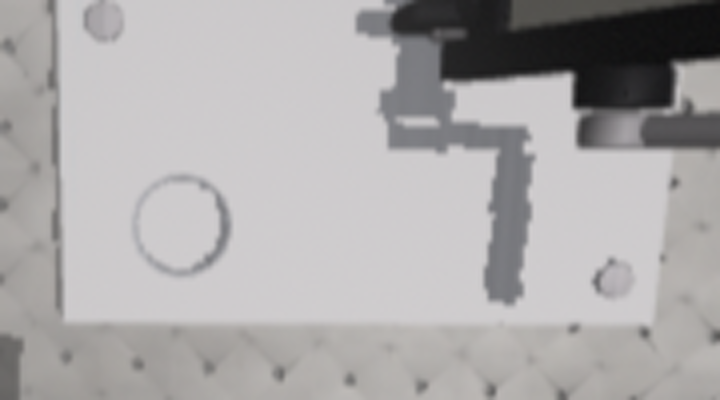

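Run:
```python
from h import *
f=load("wrist3"); im=f["image"]; g=cv2.cvtColor(im,cv2.COLOR_RGB2GRAY).astype(int)
m=np.zeros(g.shape,np.uint8); m[98:136,236:276]=(g[98:136,236:276]<198)
cs=max(cv2.findContours(m,0,cv2.CHAIN_APPROX_NONE)[0],key=cv2.contourArea)
W=ray(f,cs[:,0],.01)[:,:2]*1000; e=cv2.fitEllipse(W.astype(np.float32)); print("sock",e)
# held plug: centre vs TCP
P=cloud(f); m=np.zeros(g.shape,bool); m[215:295,225:280]=1
m&=(g<80)&(P[...,2]>.27)
k,lab,st,c=cv2.connectedComponentsWithStats(m.astype(np.uint8)); 
print(P[258,252],P[250,252])
# plate
m=np.zeros(g.shape,np.uint8); m[0:150,215:385]=(g[0:150,215:385]>196)
k,lab,st,c=cv2.connectedComponentsWithStats(m); i=1+st[1:,4].argmax()
ys,xs=np.nonzero(lab==i)
bot=[(u,ys[xs==u].max()+.5) for u in range(235,370,3)]; W=ray(f,bot,.01); a=np.polyfit(W[:,0],W[:,1],1); print("bottom slope deg",np.degrees(np.arctan(a[0])),a, len(W))
lef=[(xs[ys==v].min()-.5,v) for v in range(10,135,3)]; W=ray(f,lef,.01); b=np.polyfit(W[:,1],W[:,0],1); print("left slope",np.degrees(np.arctan(b[0])),b)
# corner
x=(b[0]*a[1]+b[1])/(1-b[0]*a[0]); y=a[0]*x+a[1]; print("corner",x,y)
t=np.arctan(a[0])*.5+.5*np.arctan(-b[0]); X=np.array([np.cos(t),np.sin(t)]);Y=np.array([-X[1],X[0]])
o=np.array([x,y])+.12*X+.135*Y; print("origin",o,"yaw",t,"sock",o-.08*X-.103*Y)
```

```text
sock ((475.1202697753906, -239.57054138183594), (32.7661247253418, 34.02692794799805), 4.666671276092529)
[ 0.47414208 -0.28868953  0.30085334] [ 0.47376393 -0.28403221  0.30173171]
bottom slope deg 4.0660471387618715 [ 0.07108528 -0.30441942] 45
left slope -2.5766632419213864 [-0.0450016  0.4245056]
corner 0.43680763453693455 -0.27336882182608013
origin [ 0.54878469 -0.13164325] yaw 0.057968583699664386 sock [ 0.47488649 -0.23910513]
```

Run:
```python
from h import *
from plant import robot
x,y=.4747,-.2397
robot.move_straight([x,y,0.30],vel=0.25)
robot.move_straight([x,y,0.06],vel=0.25)
robot.sleep(.15)
s=robot.sense(); print(s["t"],s["tcp_pos"],s["wrist_force"])
c=robot.move_straight([x,y,0.024],vel=0.06,contact_N=8)
s=robot.sense(); print(c,s["t"],s["tcp_pos"],s["wrist_force"],s["opening"])
```

```text
8.5667 [ 0.47561069 -0.24019773  0.06134557] [-0.04830269 -0.64917129  0.26577261]
True 9.1833 [ 0.47372405 -0.23922592  0.02307947] [-1.7450956   0.57093138  4.94918107] 0.2425069434911372
```

Contact came at TCP z = 23.1 mm. That is the socket floor (3 mm) plus the 20 mm grasp offset, so the plug is down in the socket. I'll release, back off and check.

Run:
```python
from h import *
from plant import robot
robot.grip(0.8)
s=robot.sense(); p=s["tcp_pos"]
robot.move_straight([p[0],p[1],0.10],vel=0.2)
robot.move_straight([p[0],p[1]-.05,0.27],vel=0.3)
robot.sleep(.1)
s=robot.sense(); print(s["t"],s["tcp_pos"])
for n in("wrist","side","scene"):
    f=robot.grab_frame(n); np.savez(f"pics/{n}4.npz",**f)
    cv2.imwrite(f"pics/{n}4.png",f["image"][:,:,::-1])
a=cv2.imread("pics/scene4.png")
cv2.imwrite("pics/z4.png",cv2.resize(a[155:305,235:385],None,fx=4,fy=4,interpolation=cv2.INTER_CUBIC))
```

```text
11.075 [ 0.47224124 -0.28733186  0.26701534]
```

View pics/wrist4.png

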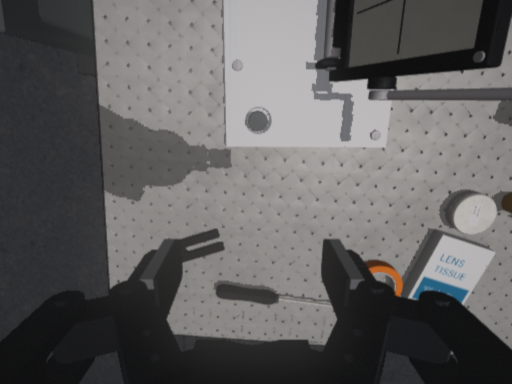

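View pics/z4.png

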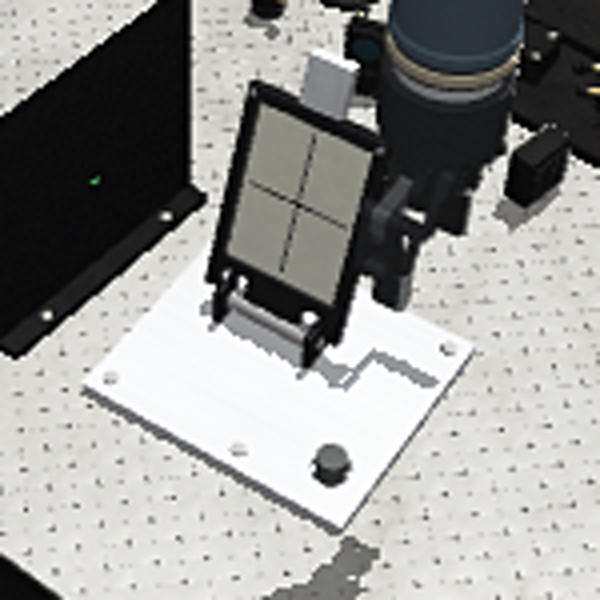

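View pics/side4.png

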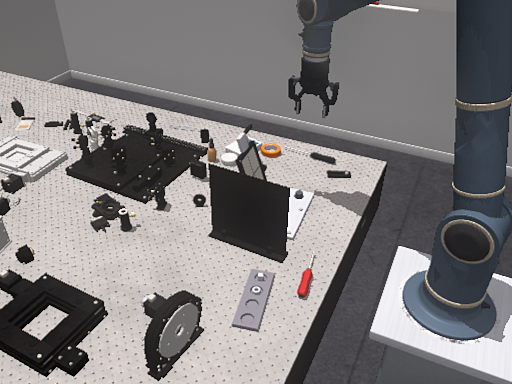

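The plug stands centred in the socket ring: wrist view (258,121), scene zoom (331,465). Spacer and bush are still in the tray. Now I'll locate the foot and tab and compare them with the geometry I was given.

Run:
```python
from h import *
fs=load("scene0"); fd=load("side0"); P=cloud(fs); D=cloud(fd)
for O,t in (((.5475,-.1312),.07),((.5488,-.1316),.058),((.5446,-.1315),.079)):
    O=np.array(O);X=np.array([np.cos(t),np.sin(t)]);Y=np.array([-X[1],X[0]])
    w=lambda x,y,z:np.r_[O+x/1000*X+y/1000*Y,z/1000]
    L=.32
    foot=w(88.8,-103,207.5); tab=w(203*np.sin(L),0,30+203*np.cos(L))
    print(t,"foot",foot.round(4),proj(fs,foot).round(1),"tab",tab.round(4),proj(fs,tab).round(1),proj(fd,tab).round(1),"sock",w(-80,-103,3).round(4))
# tab cluster from depth, scene
for n,P in(("scene",P),("side",D)):
    m=(P[...,2]>.206)&(P[...,2]<.26)&(P[...,0]>.55)&(P[...,0]<.70)&(P[...,1]>-.2)&(P[...,1]<-.06)
    f=fs if n=="scene" else fd
    m&=f["image"].min(2)>90
    Q=P[m]; v,u=np.nonzero(m)
    print(n,len(Q),Q.mean(0),Q.min(0),Q.max(0),u.min(),u.max(),v.min(),v.max())
P=cloud(fs)
m=(P[...,2]>.19)&(P[...,2]<.225)&(P[...,0]>.60)&(P[...,0]<.68)&(P[...,1]>-.28)&(P[...,1]<-.19)
Q=P[m&(fs["image"].max(2)<80)];v,u=np.nonzero(m&(fs["image"].max(2)<80)); print("foot",len(Q),Q.mean(0),Q.min(0),Q.max(0),u.min(),u.max(),v.min(),v.max())
a=np.polyfit(Q[:,1],Q[:,0],1);print("pin slope",a)
cv2.imwrite("pics/z5.png",cv2.resize(fs["image"][160:240,290:370,::-1],None,fx=7,fy=7,interpolation=cv2.INTER_CUBIC))
```

```text
0.07 foot [ 0.6433 -0.2277  0.2075] [[353.3 188.2]] tab [ 0.6112 -0.1267  0.2227] [[317.4 175. ]] [[241.4 143.1]] sock [ 0.4749 -0.2395  0.003 ]
0.058 foot [ 0.6434 -0.2293  0.2075] [[353.8 188.5]] tab [ 0.6125 -0.1279  0.2227] [[318.  174.9]] [[241.1 142.8]] sock [ 0.4749 -0.2391  0.003 ]
0.079 foot [ 0.6413 -0.2272  0.2075] [[352.7 188.5]] tab [ 0.6083 -0.1265  0.2227] [[316.7 175.5]] [[242.3 143.4]] sock [ 0.473  -0.2405  0.003 ]
scene 190 [ 0.60421788 -0.13052632  0.22744734] [ 0.59244501 -0.19977853  0.20607991] [ 0.63670034 -0.10879266  0.24803167] 310 343 167 185
side 172 [ 0.60696422 -0.12255522  0.23005524] [ 0.59499199 -0.19887729  0.20607948] [ 0.64171392 -0.10392084  0.2504979 ] 236 254 132 151
foot 66 [ 0.63738367 -0.22915818  0.21068711] [ 0.63187463 -0.25173268  0.20282562] [ 0.64639818 -0.20403111  0.21741183] 345 361 184 193
pin slope [-0.10340339  0.61368794]
```

View pics/z5.png

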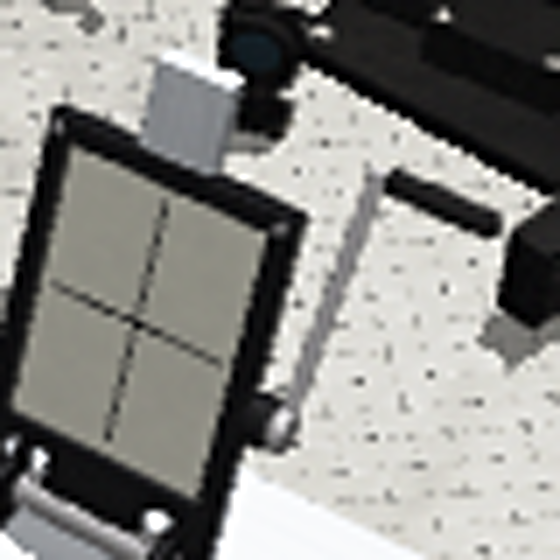

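The foot sits at scene pixel (353,188.6) and the tab at about (317,175). Both match the pose from the plate and socket: origin (0.5475, −0.1312), yaw 0.07. Now I'll push the foot from behind with shut fingers.

```bash
cat >> h.py <<'E'
O=np.array([.5475,-.1312]); T=.07
XA=np.array([np.cos(T),np.sin(T)]);YA=np.array([-XA[1],XA[0]])
def w(x,y,z): return np.r_[O+x/1000*XA+y/1000*YA,z/1000]
E
python3 - <<'E'
from h import *
from plant import robot
robot.move_straight([.472,-.287,.31],vel=.3)
robot.goto(w(132,-105,300),[np.pi,0,T])
robot.grip(0.0)
robot.move_straight(w(132,-105,206),vel=.25)
robot.sleep(.1)
s=robot.sense(); print(s["t"],s["tcp_pos"],w(132,-105,206),s["wrist_force"],s["opening"])
f=robot.grab_frame("scene"); np.savez("pics/s6.npz",**f)
cv2.imwrite("pics/z6.png",cv2.resize(f["image"][110:260,270:420,::-1],None,fx=4,fy=4,interpolation=cv2.INTER_CUBIC))
E
```

```text
13.675 [ 0.68799295 -0.22733765  0.20877061] [ 0.68652073 -0.2267104   0.206     ] [ 0.91602008 -0.29554067  0.31940389] 0.0026664084207336787
```

View pics/z6.png

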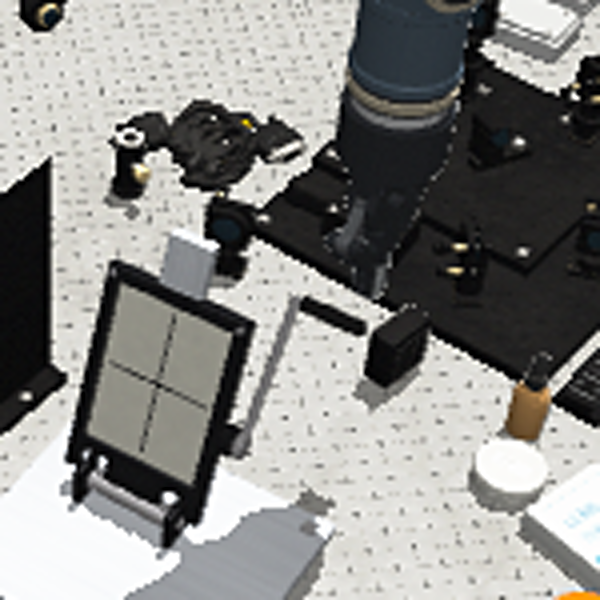

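The shut fingers (tip about (372,293) in the zoom) stand behind the foot at (335,315) with a gap. Now the push.

Run:
```python
from h import *
from plant import robot
for x,z in((105,206),(80,212),(60,219),(45,222),(30,223)):
    c=robot.move_straight(w(x,-105,z),vel=.09,contact_N=25)
    s=robot.sense(); print(c,s["t"],x,s["tcp_pos"],s["wrist_force"].round(2))
    if c: break
robot.sleep(.3)
f=robot.grab_frame("scene"); np.savez("pics/s7.npz",**f)
cv2.imwrite("pics/z7.png",cv2.resize(f["image"][130:280,250:400,::-1],None,fx=4,fy=4,interpolation=cv2.INTER_CUBIC))
```

```text
False 14.175 105 [ 0.66004016 -0.22883606  0.20705161] [0.4  0.48 0.49]
False 14.6083 80 [ 0.63480078 -0.23041993  0.21222426] [ 0.71 -0.04  0.52]
False 14.9917 60 [ 0.61462439 -0.23194539  0.21929982] [ 0.48 -0.38  0.99]
False 15.3083 45 [ 0.59967516 -0.23298218  0.22213334] [ 1.02 -0.4  -0.75]
False 15.625 30 [ 0.58475781 -0.23402036  0.22307505] [ 0.14 -0.16  0.85]
```

View pics/z7.png

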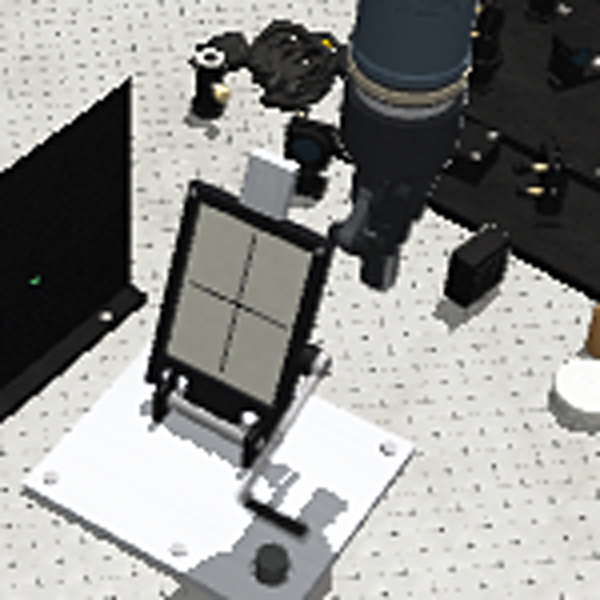

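The kickstand dropped forward: its foot is at (285,518) in the zoom, just above and behind the plug at (270,562). The contact forces were negligible. Now I'll go to the tab with the tool tilted along the frame.

```bash
cat >> h.py <<'E'
def tabpose(L,r): return w(r*np.sin(L),0,30+r*np.cos(L)),[np.pi,L,T]
E
python3 - <<'E'
from h import *
from plant import robot
for L in(.32,.16,0,-.03):
    p,o=tabpose(L,199); print(L,p,robot.inverse_kinematics(p,o))
robot.move_straight(w(30,-105,330),vel=.3)
p,o=tabpose(.32,290); robot.goto(p,o)
robot.grip(0.8)
p,o=tabpose(.32,265); robot.move_straight(p,vel=.15)
robot.sleep(.15)
s=robot.sense(); print(s["t"],s["tcp_pos"],p,s["tcp_rot"],o,s["wrist_force"])
for n in("scene","side","wrist"):
    f=robot.grab_frame(n); np.savez(f"pics/{n}8.npz",**f)
    cv2.imwrite(f"pics/{n}8.png",f["image"][:,:,::-1])
a=cv2.imread("pics/scene8.png")[110:260,250:400]; b=cv2.imread("pics/side8.png")[80:230,180:330]
cv2.imwrite("pics/z8.png",cv2.resize(np.hstack([a,b]),None,fx=2.6,fy=2.6,interpolation=cv2.INTER_CUBIC))
E
```

```text
0.32 [ 0.60994544 -0.12682167  0.21889785] [-0.04211589  0.56491884  0.23452749  1.48603839 -0.0484458   1.41516962
  0.26164591]
0.16 [ 0.57912668 -0.12898251  0.22645823] [-0.03758118  0.42788533  0.23312678  1.66045152 -0.05982995  1.21951758
  0.27763617]
0 [ 0.5475 -0.1312  0.229 ] [-0.01954505  0.29900241  0.22382145  1.83094448 -0.0768044   1.01999997
  0.30490752]
-0.03 [ 0.54154551 -0.1316175   0.22891046] [-0.01420911  0.27603801  0.22106644  1.86250468 -0.08148041  0.98198941
  0.31221743]
18.175 [ 0.63125763 -0.12538444  0.28239944] [ 0.63065599 -0.12536955  0.28154739] [3.14125485 0.31852484 0.07008391] [3.141592653589793, 0.32, 0.07] [-1.10270772  0.52476124 -0.1028818 ]
```

View pics/z8.png

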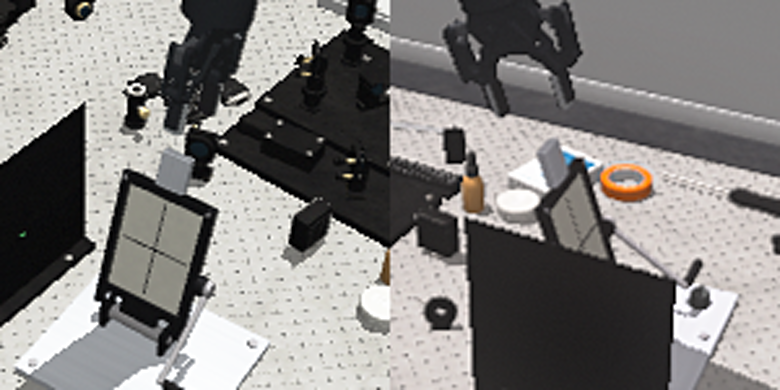

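View pics/wrist8.png

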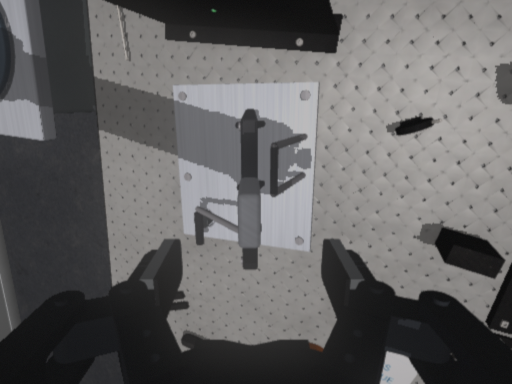

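The wrist view shows the frame edge-on (columns 241–258) with the tab at (249,210), centred between the jaws, so tilt and yaw agree. I'll descend along the frame and grip.

Run:
```python
from h import *
from plant import robot
p,o=tabpose(.32,199)
c=robot.move_straight(p,vel=.12,contact_N=12)
s=robot.sense(); print(c,s["t"],s["tcp_pos"],p,s["wrist_force"])
if not c:
    robot.grip(0.0,70)
    robot.sleep(.2)
    s=robot.sense(); print(s["t"],s["tcp_pos"],s["tcp_rot"],s["opening"],s["wrist_force"],s["torque"])
f=robot.grab_frame("scene"); np.savez("pics/s9.npz",**f)
cv2.imwrite("pics/z9.png",cv2.resize(f["image"][130:280,250:400,::-1],None,fx=4,fy=4,interpolation=cv2.INTER_CUBIC))
```

```text
False 19.025 [ 0.6105314  -0.12690048  0.21953691] [ 0.60994544 -0.12682167  0.21889785] [-0.55207558 -0.32016612  0.4479623 ]
19.7667 [ 0.60895586 -0.12693018  0.21984048] [-3.14126     0.32219439  0.07033367] 0.15248955352545981 [-4.77341032 -0.59417706  5.60080792] [0.07796849 0.83283409 0.23293785]
```

View pics/z9.png

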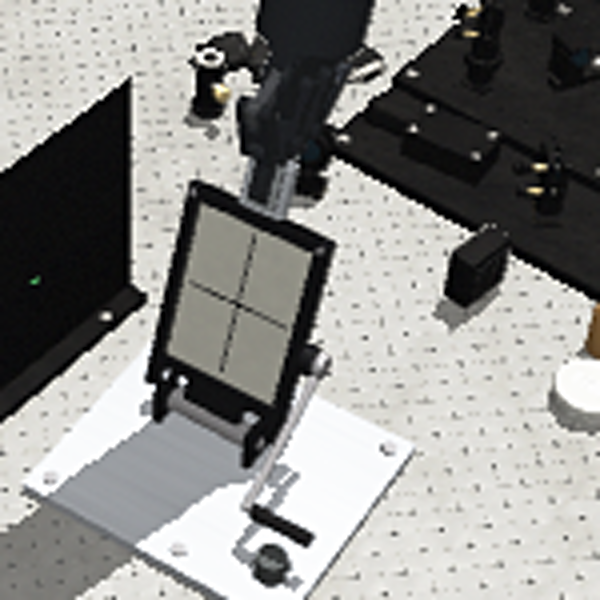

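The tab is gripped (opening about 13 mm against the 14 mm tab), and the foot stays down. I'll swing it upright along the arc and watch the forces.

Run:
```python
from h import *
from plant import robot
for L in(.27,.22,.17,.12,.08,.04,.0):
    p,o=tabpose(L,199)
    c=robot.move_straight(p,vel=.05,attitude=o,contact_N=35)
    s=robot.sense(); print(c,round(s["t"],2),L,(s["tcp_pos"]-p).round(4),s["tcp_rot"][1].round(4),s["wrist_force"].round(1),s["torque"].round(2),round(s["opening"],3))
    if c: break
robot.sleep(.4)
s=robot.sense(); print(s["t"],(s["tcp_pos"]-p).round(4),s["tcp_rot"].round(4),s["wrist_force"].round(1),s["torque"].round(2))
for n in("scene","side","wrist"):
    f=robot.grab_frame(n); np.savez(f"pics/{n}10.npz",**f)
    cv2.imwrite(f"pics/{n}10.png",f["image"][:,:,::-1])
a=cv2.imread("pics/scene10.png")[130:280,250:400]
cv2.imwrite("pics/z10.png",cv2.resize(a,None,fx=4,fy=4,interpolation=cv2.INTER_CUBIC))
```

```text
False 20.17 0.27 [-0.0001 -0.0001  0.0007] 0.2703 [-0.1 -0.3  5.9] [0.06 0.76 0.25] 0.156
False 20.52 0.22 [ 0.0002 -0.0001  0.0007] 0.2209 [-1.8  0.4  8.1] [0.04 1.17 0.26] 0.157
False 20.87 0.17 [ 0.0002 -0.0002  0.0007] 0.171 [-1.5  0.7  8.7] [0.07 1.25 0.23] 0.153
False 21.22 0.12 [ 0.0002 -0.0003  0.0008] 0.1211 [-2.1 -0.6  9.2] [0.11 1.34 0.29] 0.151
False 21.52 0.08 [ 0.0002 -0.0003  0.0008] 0.0811 [-2.7 -0.6  8.9] [0.07 1.42 0.22] 0.152
False 21.83 0.04 [ 0.0002 -0.0004  0.0009] 0.041 [-3.3 -0.9 10.1] [0.09 1.53 0.22] 0.154
False 22.14 0.0 [ 0.0002 -0.0004  0.0009] 0.0011 [-3.9 -0.4 10.2] [0.12 1.56 0.25] 0.153
22.5417 [ 0.0004 -0.0004  0.001 ] [3.1411e+00 1.7000e-03 7.0400e-02] [-3.1  0.3 10.5] [0.13 1.72 0.21]
```

View pics/z10.png

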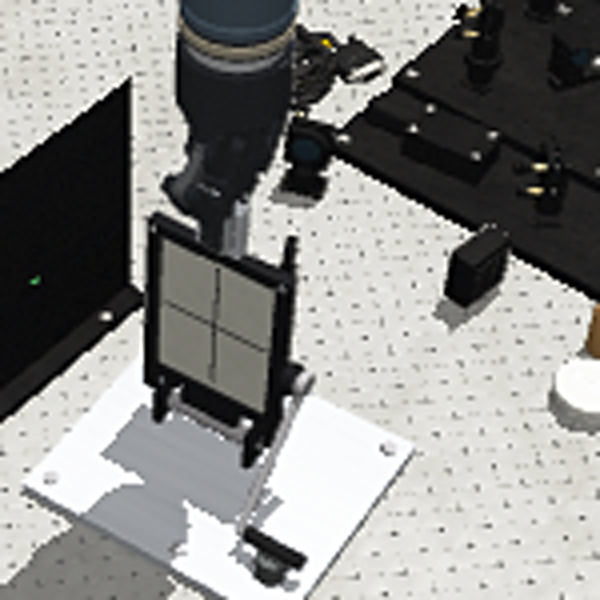

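View pics/wrist10.png

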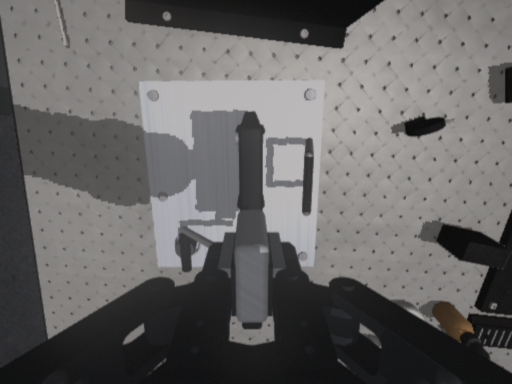

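View pics/side10.png

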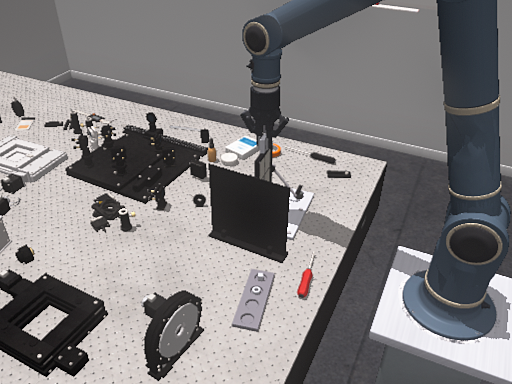

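The frame looks upright and the foot appears to lie on the plug at (270,560) in the zoom. I'll check the lean from a plane fit to the screen and the foot height by pixel and depth.

Run:
```python
from h import *
def lean(n):
    f=load(n); P=cloud(f); g=f["image"].astype(int).min(2)
    m=np.zeros(g.shape,bool); m[185:237,285:325]=1
    m&=(g>90)&(g<190)&(P[...,2]>.07)&(P[...,2]<.2)&(abs(P[...,0]-.56)<.06)&(abs(P[...,1]+.13)<.06)
    m=cv2.erode(m.astype(np.uint8),np.ones((3,3)))>0
    Q=P[m]; Q=Q[~np.isnan(Q).any(1)]
    for _ in range(3):
        c=np.median(Q,0) if 0 else Q.mean(0); n_=np.linalg.svd(Q-c)[2][2]; d=abs((Q-c)@n_); Q=Q[d<max(.002,2*d.std())]
    if n_[0]>0:n_=-n_
    print(n,len(Q),"lean",np.arcsin(n_[2]),"yaw",np.arctan2(-n_[1],-n_[0]),"rms",d.std(), "offset x",((c[:2]-O)@XA)*1000,"z",c[2])
for n in("scene0","s9","scene10"): lean(n)
f=load("scene10");P=cloud(f)
L=0;
for a in(2.64,2.707,2.5):
    F=w(-115*np.sin(a-.25),-103,30+85+115*np.cos(a-.25)); print(a,F.round(4),proj(f,F))
m=np.zeros((384,512),bool);m[255:275,305:330]=1
m&=(f["image"].max(2)<60)&(P[...,2]>.027);Q=P[m];v,u=np.nonzero(m);print("pin",len(Q),Q.mean(0),Q[:,2].max(),u.min(),u.max(),v.min(),v.max(),u.mean(),v.mean())
cv2.imwrite("pics/z11.png",cv2.resize(f["image"][235:290,295:345,::-1],None,fx=10,fy=10,interpolation=cv2.INTER_CUBIC))
```

```text
scene0 413 lean 0.3164508754182475 yaw 0.07954482370072127 rms 0.0005706176022461862 offset x 27.820546881643555 z 0.1297320452227067
s9 420 lean 0.31741528563226185 yaw 0.08415318042081353 rms 0.0005550709763322311 offset x 28.490418604323455 z 0.13218942069844122
scene10 357 lean 0.0072924593767065855 yaw 0.07373917907218633 rms 0.0005618943671340411 offset x -4.237694018363098 z 0.13606599996391083
2.64 [ 0.4764 -0.2394  0.031 ] [[318.23029349 266.02963917]]
2.707 [ 0.4822 -0.239   0.0259] [[319.17306174 265.74006631]]
2.5 [ 0.4654 -0.2402  0.0428] [[316.46988219 266.11640374]]
pin 60 [ 0.47194014 -0.24102141  0.03468402] 0.04050883161199034 311 325 262 271 317.8833333333333 266.53333333333336
```

View pics/z11.png

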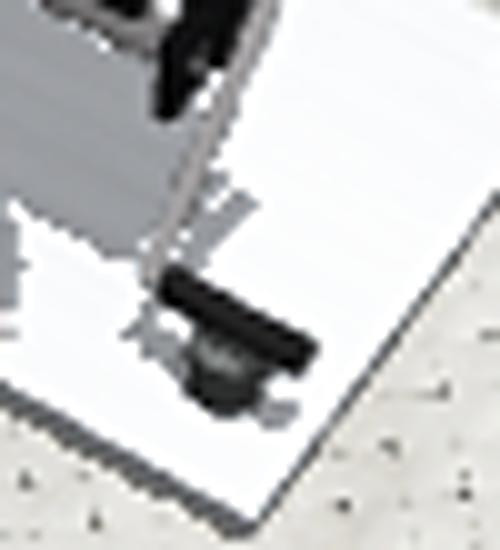

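The screen plane reads 0.007 rad of lean (it read 0.316–0.317 at the 0.32 stop, so really about 0.010), while the tool pitch reads 0.002. The foot pixel (318.7,266.7) matches the resting prediction (318.2,266.0). I'll trim slightly forward and check again.

Run:
```python
from h import *
from plant import robot
p,o=tabpose(-.007,199)
c=robot.move_straight(p,vel=.02,attitude=o,contact_N=30)
robot.sleep(.5)
s=robot.sense(); print(c,s["t"],(s["tcp_pos"]-p).round(4),s["tcp_rot"].round(4),s["wrist_force"].round(1),s["torque"].round(2),abs(s["joint_velocities"]).max(),s["opening"])
f=robot.grab_frame("scene"); np.savez("pics/s12.npz",**f)
robot.sleep(.3)
f2=robot.grab_frame("scene")
print("still diff",np.abs(f["image"].astype(int)-f2["image"]).max(2)[180:280,280:340].mean())
cv2.imwrite("pics/z12.png",cv2.resize(f2["image"][130:280,250:400,::-1],None,fx=4,fy=4,interpolation=cv2.INTER_CUBIC))
for n in("s9","s12"):
    f=load(n); P=cloud(f); g=f["image"].astype(int).min(2)
    m=np.zeros(g.shape,bool); m[185:237,285:325]=1
    m&=(g>90)&(g<190)&(P[...,2]>.07)&(P[...,2]<.2)&(abs(P[...,0]-.56)<.06)&(abs(P[...,1]+.13)<.06)
    m=cv2.erode(m.astype(np.uint8),np.ones((3,3)))>0
    Q=P[m]; Q=Q[~np.isnan(Q).any(1)]
    for _ in range(3):
        c=Q.mean(0); n_=np.linalg.svd(Q-c)[2][2]; d=abs((Q-c)@n_); Q=Q[d<max(.002,2*d.std())]
    if n_[0]>0:n_=-n_
    print(n,"lean",np.arcsin(n_[2]))
```

```text
False 23.4417 [ 0.0004 -0.0004  0.001 ] [ 3.1411 -0.0053  0.0704] [-4.1 -0.  10.1] [0.16 1.73 0.22] 0.002344941335930291 0.1525103072926196
still diff 0.7031666666666667
s9 lean 0.31741528563226185
s12 lean -0.005820333362714609
```

View pics/z12.png

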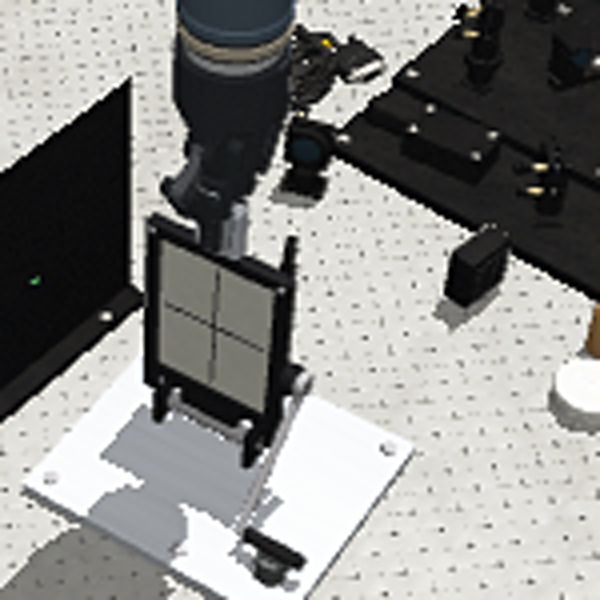

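The frame is upright within about 0.006 rad and still, the foot is on the plug (zoom (272,555)), and the tab is held. I'll hand it in.

```bash
python3 -c "
from plant import robot
robot.close_job(); s=robot.sense(); print(s['t'],s['opening'],s['wrist_force'])"
```

```text
the job is handed in; nothing more can be done
the job is handed in; nothing more can be done
```

The job is handed in at about 24 s of the 64 s allowed. The frame is upright, the gripper is still holding the tab, and no verdict was reported.

- **Plug:** I lifted it from the tray, carried it over the panel and seated it in the socket. Contact came at the expected floor height, and it showed centred in the socket ring. The spacer and bush stayed in their pockets.
- **Kickstand:** I pushed the foot over centre from behind with shut fingers, and it dropped forward above the plug. The force readings at each step stayed around 1 N.
- **Frame:** I gripped the tab along the tilted frame and swung it up along the arc. Wrist force stayed near 11 N.

**Last checks:**
- **Lean:** the screen plane read −0.006 rad and the tool pitch −0.005 rad. The plane fit read 0.317 at the 0.32 stop, so trust it to about 0.003 rad. Before a small trim forward, the two had disagreed, at 0.007 and 0.002.
- **Foot:** it lies over the plug, within about 1 pixel of where it should rest. I judged contact from the picture and geometry, not from a measured force.
- **Stillness:** joint speeds were about 0.002 rad/s. Two pictures 0.3 s apart differed by an average of 0.7 grey levels.

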